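# Stamp a roller shaft on the lever press, then hold the roller up level

## Robot

A 7-joint arm with a two-finger parallel gripper is mounted at the origin on a cart in front of the work surface, level with it; the furniture and walls round the work are solid. World frame = base frame: x ahead of the robot, y to its left, z up, the work surface at z = 0. Lengths are in m, angles in rad, forces in N, time in s.
With the tool pointing down it reaches from about 0.4 to 0.85 m from the base axis. Payload 10.4 kg.
Tool frame: the origin (TCP) lies midway between the tips of the shut fingers; the grasp point (between the pads) lies 19 mm behind it; z points along the fingers, y is the line along which they close (so a half turn about z gives the same grasp; the last joint's range is limited). The gripper opens to 87 mm and grips with 3 to 60 N. Pads are 19 mm wide; open, the fingers measure 117 mm over their backs; the gripper's body (75 mm by 190 mm) begins 51 mm behind the grasp point.
Start: joints at [1.26, 0.332, -0.065, 1.46, 0.022, 1.35, -0.088], TCP at [0.177, -0.599, 0.223] pointing down, gripper open.
Joint ranges: [-2.6, 2.6], [-0.5, 2.12], [-1.47, 1.34], [0.16, 2.42], [-1.27, 4.41], [0.06, 2.06], [-2.6, 2.6]. Speed limits (rad/s): [2.22, 2.22, 2.79, 2.79, 3.14, 3.14, 3.14].

## Interface

Orientations are given as [roll, pitch, yaw] about the fixed x, y, z axes, in that order (R = Rz(yaw) Ry(pitch) Rx(roll)).
In Python, from workcell import ctrl gives the robot as it stands.
- The arm moves only by the tool move_arm, never from a script. Its argument "deltas" is a list of rows, each an object with "hand": the finger opening in cm, from 0 to 8.7; "delta_pos": the shift along the tool's x, y, z in cm, a list of three; "angular": the turn, a rotation vector about the tool's x, y, z in degrees, a list of three. In form: [{"hand": hand, "delta_pos": [x, y, z], "angular": [ax, ay, az]}, ...]. A call has exactly 5 rows; each row shifts and turns the commanded pose from where the row before left it, along the tool's axes as they then stand; what a row does not reach is not made up. A row lasts 1/12 s, in which the tool goes at most 41.7 mm and 7.16 degrees, less where a joint would pass 70% of its speed; a pose out of reach is approached as far as the arm can. A call is refused whole if a number of a shift passes 4.17 or a number of a turn 7.16, either way. A call with a gripper value outside its range is refused whole. The fingers move at their own pace and stop on an object; "squeeze" is the grip in N (left out, the last holds). Time passes only in rows, so rows that do not move let the fingers close, or fill a call up. It gives the time, the measured TCP pose, the force, the opening and the grip force at its end, in the units of the state.
- ctrl.state(): the state, without advancing time (a new reading comes with each control period).
- ctrl.camera(name): name is "scene" or "top" or "wrist"; returns a dict with "img" (400x640x3 uint8, red, green, blue), "vertical_fov" (degrees; the focal length in pixels is half the picture's height over the tangent of half this angle, whatever the lens; pixels are square), "cx", "cy" (the principal point, pixels), "camera_from_world" (4x4, takes a point from world to camera coordinates). Camera axes: x right, y up, looking along -z (the intrinsics and any distortion apply to the point x, -y, -z); pixel columns grow to the right and rows downward; lengths in m; the calibration is good to about 2 mm. A picture is of the moment at which its call begins. There is no depth.
- ctrl.job_done(): hands the job in; it is judged then, once.
The state is a dict: "t": time; "joints": joint angles; "qd": joint speeds; "joint_efforts": joint torques, N m; "tool_pos": TCP position; "orientation": TCP orientation; "force": force on the tool from outside, world axes, zero at the start; "wrist_torque": the same for the moment, N m; "width": finger opening in m; "grip_force": force on a finger pad.
Only numpy, scipy, OpenCV 4.12 (cv2) and the standard library are available. Lean on these libraries where they do the work, as an engineer would, in place of code of your own. Each camera call takes 0.05 s, during which the arm holds its last target. There are 200 camera calls.

## Task

A conveyor roller lies in the two cradles of the small lever press, its shaft end under the stamp. Leaving the roller there, push the press lever all the way down to its stop and let it spring back up; then take the roller, draw it out endwise from under the stamp head and lift it to at least 15 cm higher than it lay. Hold it level and steady in the air for a few seconds and finish still holding it; keep it level throughout and do not disturb the small things lying round the press.

Things in the scene. Friction and masses are not known exactly. Their poses are not given: they have to be found in the camera images.
- press: Fixed lever press and V cradles on one 12 mm grey base plate, 110 x 400 mm. Origin: underside of the plate, on the table, midway between the two cradles; z up, y along the roller towards the column, x across (the lever points to -x). Cradles (26 mm long, 55 mm high) at y = -100 and +100 mm; the roller lies along y at x = 0, its axis 58 mm up. Between the cradles is only the plate.
- stamp_head (a point): Underside of the green head, above the shaft end: x = 0, y = 172, z = 125 mm in the press's frame. Head: 48 mm wide, y = 155 to 250, z = 125 to 185 mm; column below it at y = 205 to 250. A 14 mm ram hangs here, foot 93 mm up at rest. An anvil 52 mm high is under the shaft. The roller may be raised 15 mm, must then move 35 to 50 mm towards -y, and is then free to go up.
- lever_pivot (a point): Centre of the lever's level hinge, which runs along the press's y: at x = -30, y = 190, z = 170 mm in the press's frame. The handle's centre is 130 mm from it.
- lever (a joint): Press lever, rad: 0 at rest (up, leaning 35 degrees above level towards the press's -x), 0.75 at its lower stop (8 degrees below level). Sprung: pushing at the handle takes about 4 N at the start and 10 N at the stop; it returns by itself. The ram is geared to it and stops just above the shaft.
- handle (a point): Centre of the lever's black round handle bar, 22 mm diameter, 90 mm long along the press's y. At rest it is at x = -136, z = 245 mm in the press's frame, at the stop at x = -159, z = 152 mm. It can be pushed down from above.
- roller: Loose conveyor roller lying in the cradles: black tube 45 mm diameter, 320 mm long, bare steel shaft ends 10 mm thick, 18 mm long at the press column, 11 mm at the far end; 0.65 to 0.95 kg. Origin on its surface (underside as it lies), 4 mm from mid-tube; its y axis runs along the tube, away from the column, and is horizontal when level. Not the other roller, at the far left.
- roller_mid (a point): Middle of the roller's tube, on its axis: the balance point, the place to grip across the tube (45 mm wide); 22.5 mm radius.
- slug: Bare turned steel slug standing beside the press, 38 mm diameter, 45 mm high; origin under its centre. Leave alone.
- nut: Loose steel hex nut, 26 mm across, 13 mm high, lying near the press; origin under its centre. Leave alone.
- wrench: Combination wrench, 185 mm long, 27 mm wide, 6 mm high, lying along its y axis; origin under its middle. Leave alone.
- screwdriver: Red-handled screwdriver, 209 mm long, 29 mm high, lying along its y axis behind the press; origin under its middle. Leave alone.

How it is judged:
By the outcome, as a careful person would: the job done as asked, in the order asked, and still so for the second after the job is handed in, while the arm keeps its last pose, push and grip.
It also fails if it takes over 64 s, if anything falls off the work surface, if the arm or the gripper's body presses on something with over 40 N, if the wrist force passes 120 N, or if a joint passes its speed limit or range.

## Working session

There is one attempt and no reset: what is moved stays moved. The work goes in short steps, Python scripts to look and compute and a tool call to move; the robot and the scene stay as the last step left them, time stands still between calls to the robot, and variables do not carry over. Pictures are saved under pics/ and viewed, at most 10 in all, crops included, and the job is handed in when it is done.

Besides the shell and the picture viewer there is one more tool, called after ">>>" as name(argument=value, ...), one argument or row to a line, values as JSON. move_arm: Moves the arm, as the interface text tells. Its arguments: {"type":"object","properties":{"deltas":{"type":"array","items":{"type":"object","properties":{"hand":{"type":"number"},"delta_pos":{"type":"array","items":{"type":"number"}},"angular":{"type":"array","items":{"type":"number"}}}}},"squeeze":{"type":"number"}},"required":["deltas"]}

```bash
mkdir -p pics
python3 - <<'E'
from workcell import ctrl
import cv2
for n in("scene","top"):
    c=ctrl.camera(n);cv2.imwrite(f"pics/{n}0.png",c["img"][:,:,::-1])
    print(n,c["vertical_fov"],c["cx"],c["cy"],c["camera_from_world"].round(4).tolist(),[k for k in c])
print(ctrl.state())
E
```

```text
scene 48.907522177012254 317.8371932216753 191.097146891448 [[-0.5505, -0.8347, 0.0124, 0.4727], [0.3369, -0.2085, 0.9181, -0.308], [-0.7638, 0.5096, 0.3961, -0.5948], [0.0, 0.0, 0.0, 1.0]] ['img', 'vertical_fov', 'cx', 'cy', 'camera_from_world']
top 48.048163033988445 317.3586218617505 200.84289434010023 [[-0.0102, -0.9996, -0.0261, 0.1874], [0.9904, -0.0137, 0.1374, -0.5765], [-0.1377, -0.0245, 0.9902, -0.9811], [0.0, 0.0, 0.0, 1.0]] ['img', 'vertical_fov', 'cx', 'cy', 'camera_from_world']
{'t': 0.1, 'joints': array([ 1.26036445,  0.33284292, -0.0646785 ,  1.46084792,  0.02158989,
        1.34990257, -0.08851042]), 'qd': array([ 0.00021662, -0.00148429, -0.00062678, -0.00111322,  0.00167052,
        0.00116088,  0.00063764]), 'joint_efforts': array([ 1.15112605e-03, -6.24547362e+01,  2.44361674e-02, -3.90717208e+01,
       -6.13916572e-02,  3.65420384e-02,  7.22725031e-05]), 'tool_pos': array([ 0.17731079, -0.59896109,  0.22181655]), 'orientation': array([-3.14028790e+00,  5.52491765e-05,  2.87817971e-01]), 'force': array([-0.02492249, -1.29313558, -0.4349544 ]), 'wrist_torque': array([0.0160882 , 0.02251749, 0.0049577 ]), 'grip_force': 0.0, 'width': 0.08707424440076691}
```

View pics/scene0.png

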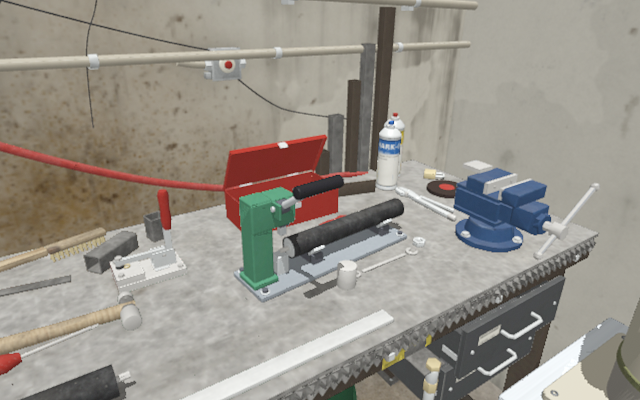

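View pics/top0.png

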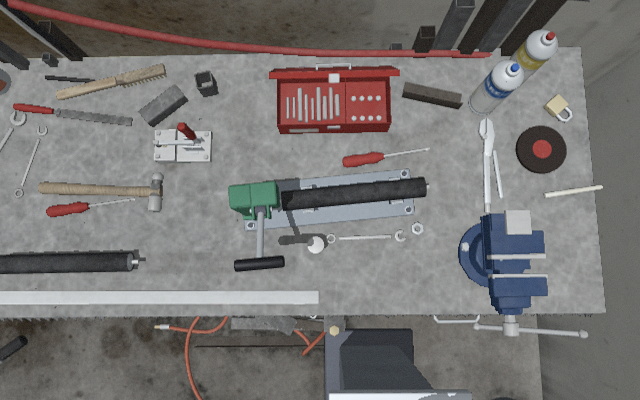

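The scene picture shows the press (green head at 265,210, handle at 318,187). The top view shows the roller from (280,195) to (427,188), the handle at (259,264), the slug at (316,245), the wrench from (330,238) to (405,237) and the nut at (418,229). I'll zoom in for accurate corners.

Run:
```python
import cv2
a=cv2.imread("pics/top0.png")[160:280,225:445];cv2.imwrite("pics/topc.png",cv2.resize(a,None,fx=3.6,fy=3.6,interpolation=cv2.INTER_CUBIC))
a=cv2.imread("pics/scene0.png")[165:305,230:430];cv2.imwrite("pics/scenec.png",cv2.resize(a,None,fx=4,fy=4,interpolation=cv2.INTER_CUBIC))
```

```text
(no output)
```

View pics/topc.png

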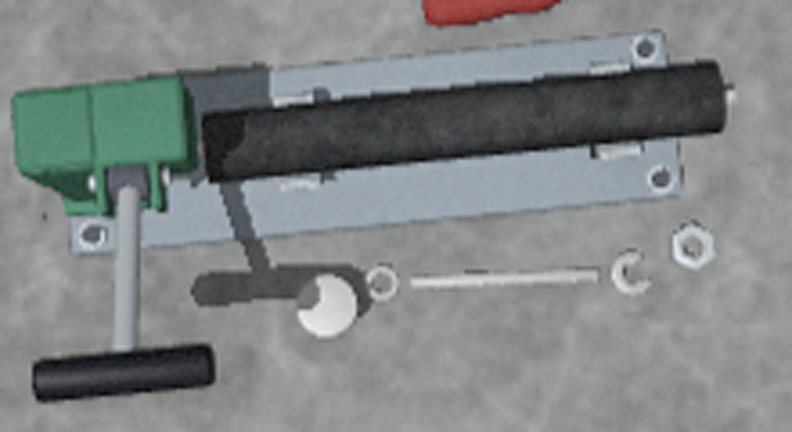

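View pics/scenec.png

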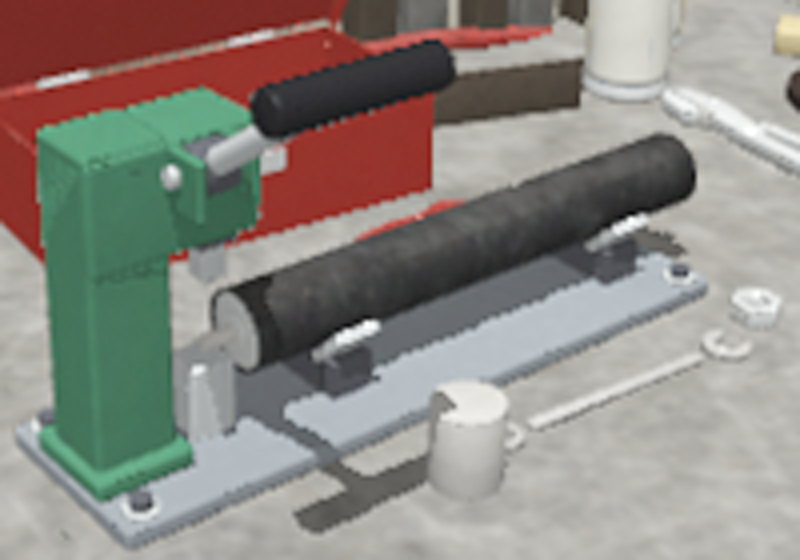

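```bash
cat > h.py <<'E'
import numpy as np
from workcell import ctrl
def proj(c,P):
    P=np.atleast_2d(P);T=np.array(c["camera_from_world"]);q=P@T[:3,:3].T+T[:3,3]
    f=200/np.tan(np.radians(c["vertical_fov"])/2)
    return np.c_[c["cx"]+f*q[:,0]/-q[:,2],c["cy"]-f*q[:,1]/-q[:,2]]
def W(p,P):
    P=np.atleast_2d(P)/1000;c,s=np.cos(p[2]),np.sin(p[2])
    return P@np.array([[c,-s,0],[s,c,0],[0,0,1]]).T+[p[0],p[1],0]
E
cat > fit.py <<'E'
from h import *
from scipy.optimize import least_squares
ct,cs=ctrl.camera("top"),ctrl.camera("scene")
def mod(p):
    d,m,hy,cw=p[3:7]*1000  # roller offset, plate ymax, handle y, cradle x
    top=[([-136,hy,245],124,372),([0,160+d,58],205,147),([0,-160+d,58],722,98),
     ([-cw,100,55],301,182),([-cw,-100,55],616,152),([-55,m,12],72,252),([-55,m-400,12],682,194),([55,m-400,12],664,32),
     ([24,250,185],13,95),([24,155,185],185,78)]
    sc=[([-55,m,12],125,540),([-55,m-400,12],707,285),([55,m,12],17,430),
     ([-136,hy+45,245],268,112),([-136,hy-45,245],445,65),([24,250,185],37,137),([-24,250,185],92,167),([0,160+d,58],238,330)]
    f=lambda c,L,u0,v0,s:proj(c,W(p,[l[0] for l in L]))-np.array([[u0+(l[1]+.5)/s-.5,v0+(l[2]+.5)/s-.5] for l in L])
    return f(ct,top,225,160,3.6),f(cs,sc,230,165,4)
r=least_squares(lambda p:np.vstack(mod(p)).ravel(),[.6,-.1,0,0,.26,.19,.03],loss="soft_l1")
print(r.x.round(4).tolist());[print(a.round(1).tolist()) for a in mod(r.x)]
p=r.x
for n,P in dict(handle=[-136,p[5]*1000,245],hstop=[-159,p[5]*1000,152],mid=[0,p[3]*1000,58]).items():print(n,W(p,P).round(4))
E
python3 fit.py
```

```text
[0.5902, 0.1016, 0.0892, -0.0039, 0.2568, 0.1898, 0.0261]
[[1.5, 0.8], [1.5, 0.9], [-0.1, -0.0], [0.8, 0.3], [2.1, -0.5], [-0.3, 2.0], [1.0, 0.7], [-0.0, -0.4], [0.1, -0.5], [0.0, -0.7]]
[[0.1, -0.1], [0.7, -1.0], [-2.0, 0.3], [-0.7, 1.3], [-0.1, -0.3], [-1.5, -1.0], [-1.6, 0.6], [-0.5, 0.9]]
handle [[0.4379 0.2786 0.245 ]]
hstop [[0.415  0.2765 0.152 ]]
mid [[0.5906 0.0977 0.058 ]]
```

The pose fit is good to about 2–3 mm. I'll lift the arm, then swing it round in an arc at height, keeping clear of the vise.

>>> move_arm(
  deltas=[
    {"hand": 0,"delta_pos": [0,0,-3.5],"angular": [0,0,0]},
    {"hand": 0,"delta_pos": [0,0,-4],"angular": [0,0,0]},
    {"hand": 0,"delta_pos": [0,0,-4],"angular": [0,0,0]},
    {"hand": 0,"delta_pos": [1,0,-3.5],"angular": [0,0,-1]},
    {"hand": 0,"delta_pos": [2,0,-1],"angular": [0,0,-2]},
  ],
)

```text
t: 0.62
tool_pos: [0.2041, -0.5921, 0.3889]
orientation: [3.134, 0.001, 0.336]
force: [1.1, -0.9, 0.4]
width: 0.0615
grip_force: 0.0
```

>>> move_arm(
  deltas=[
    {"hand": 0,"delta_pos": [3.7,-0.2,0],"angular": [0,0,-3.5]},
    {"hand": 0,"delta_pos": [3.7,-0.2,0],"angular": [0,0,-3.5]},
    {"hand": 0,"delta_pos": [3.7,-0.2,0],"angular": [0,0,-3.5]},
    {"hand": 0,"delta_pos": [3.7,-0.2,0],"angular": [0,0,-3.5]},
    {"hand": 0,"delta_pos": [3.7,-0.2,0],"angular": [0,0,-3.5]},
  ],
)

```text
t: 1.03
tool_pos: [0.3684, -0.498, 0.3818]
orientation: [-3.141, -0.0, 0.649]
force: [0.0, -0.4, -0.2]
width: 0.0282
grip_force: 0.0
```

>>> move_arm(
  deltas=[
    {"hand": 0,"delta_pos": [3.7,-0.2,0],"angular": [0,0,-3.5]},
    {"hand": 0,"delta_pos": [3.7,-0.2,0],"angular": [0,0,-3.5]},
    {"hand": 0,"delta_pos": [3.7,-0.2,0],"angular": [0,0,-3.5]},
    {"hand": 0,"delta_pos": [3.7,-0.2,0],"angular": [0,0,-3.5]},
    {"hand": 0,"delta_pos": [3.7,-0.2,0],"angular": [0,0,-3.5]},
  ],
)

```text
t: 1.45
tool_pos: [0.4936, -0.3623, 0.3818]
orientation: [-3.141, -0.0, 0.955]
force: [2.0, 0.1, -0.1]
width: 0.0021
grip_force: 0.0
```

>>> move_arm(
  deltas=[
    {"hand": 0,"delta_pos": [3.7,-0.2,0],"angular": [0,0,-3.5]},
    {"hand": 0,"delta_pos": [3.7,-0.2,0],"angular": [0,0,-3.5]},
    {"hand": 0,"delta_pos": [3.7,-0.2,0],"angular": [0,0,-3.5]},
    {"hand": 0,"delta_pos": [3.7,-0.2,0],"angular": [0,0,-3.5]},
    {"hand": 0,"delta_pos": [3.5,-0.2,0],"angular": [0,0,-3.5]},
  ],
)

```text
t: 1.87
tool_pos: [0.5716, -0.1967, 0.3818]
orientation: [-3.141, -0.0, 1.261]
force: [0.6, -0.2, 0.7]
width: 0.0005
grip_force: 0.0
```

>>> move_arm(
  deltas=[
    {"hand": 0,"delta_pos": [3.9,-0.3,0],"angular": [0,0,-4.6]},
    {"hand": 0,"delta_pos": [3.9,-0.4,0],"angular": [0,0,-4.6]},
    {"hand": 0,"delta_pos": [3.9,-0.6,0],"angular": [0,0,-4.6]},
    {"hand": 0,"delta_pos": [3.9,-0.8,0],"angular": [0,0,-4.6]},
    {"hand": 0,"delta_pos": [3.9,-0.9,0],"angular": [0,0,-4.5]},
  ],
)

```text
t: 2.28
tool_pos: [0.5706, -0.0021, 0.3816]
orientation: [-3.141, -0.001, 1.661]
force: [0.7, 0.2, 0.5]
width: 0.0005
grip_force: 0.0
```

```bash
cat > to.py <<'E'
from h import *
import sys
from scipy.spatial.transform import Rotation as Ro
p=[.5902,.1016,.0892]
def show(P):
    s=ctrl.state();R=Ro.from_euler("xyz",s["orientation"])
    g=W(p,P)[0];print(g.round(4),"delta tool cm",(R.inv().apply(g-s["tool_pos"])*100).round(2))
    q=W(p,[0,0,0])[0];t=(s["tool_pos"]-q);c,n=np.cos(p[2]),np.sin(p[2]);print("press mm",1000*np.array([c*t[0]+n*t[1],-n*t[0]+c*t[1],t[2]]))
    D=Ro.from_euler("xyz",[np.pi,0,np.pi/2+p[2]]);print("turn",np.degrees((R.inv()*D).as_rotvec()).round(2),"F",s["force"].round(2),s["t"])
show([float(a) for a in sys.argv[1:4]])
E
python3 to.py -136 190 300
```

```text
[0.4378 0.2787 0.3   ] delta tool cm [ 29.16 -10.68   8.19]
press mm [ -28.76115821 -101.51599008  381.62991663]
turn [-0.05 -0.03  0.07] F [0.65 0.19 0.47] 2.2833
```

>>> move_arm(
  deltas=[
    {"hand": 0,"delta_pos": [3.0,-1.1,0],"angular": [0,0,0]},
    {"hand": 0,"delta_pos": [3.0,-1.1,0],"angular": [0,0,0]},
    {"hand": 0,"delta_pos": [3.0,-1.1,0],"angular": [0,0,0]},
    {"hand": 0,"delta_pos": [3.0,-1.1,0],"angular": [0,0,0]},
    {"hand": 0,"delta_pos": [3.0,-1.1,0],"angular": [0,0,0]},
  ],
)

```text
t: 2.7
tool_pos: [0.5021, 0.1419, 0.3822]
orientation: [-3.141, 0.0, 1.657]
force: [0.3, -0.4, -0.9]
width: 0.0008
grip_force: 0.0
```

>>> move_arm(
  deltas=[
    {"hand": 0,"delta_pos": [3.0,-1.1,0.5],"angular": [0,0,0]},
    {"hand": 0,"delta_pos": [3.0,-1.1,1],"angular": [0,0,0]},
    {"hand": 0,"delta_pos": [3.0,-1.1,1.5],"angular": [0,0,0]},
    {"hand": 0,"delta_pos": [3.0,-1.1,2],"angular": [0,0,0]},
    {"hand": 0,"delta_pos": [2.2,-0.8,2],"angular": [0,0,0]},
  ],
)

```text
t: 3.12
tool_pos: [0.4373, 0.2802, 0.3119]
orientation: [3.141, -0.001, 1.659]
force: [-0.2, 0.3, -0.5]
width: 0.0001
grip_force: 0.0
```

```bash
python3 to.py -136 190 256
python3 - <<'E'
from workcell import ctrl
import cv2,numpy as np
a=ctrl.camera("scene")["img"][100:300,200:440,::-1];b=ctrl.camera("wrist")["img"][:,:,::-1]
b=cv2.resize(b,(640,400))[:, :];a=cv2.resize(a,None,fx=2,fy=2)
cv2.imwrite("pics/a1.png",np.hstack([a,cv2.resize(b,(320,200)).repeat(2,0)[:400]]) )
E
```

```text
[0.4378 0.2787 0.256 ] delta tool cm [-0.15  0.03  5.59]
press mm [-136.37012657  191.49543532  311.87170233]
turn [ 0.04 -0.03 -0.05] F [-0.2   0.3  -0.45] 3.1167
```

View pics/a1.png

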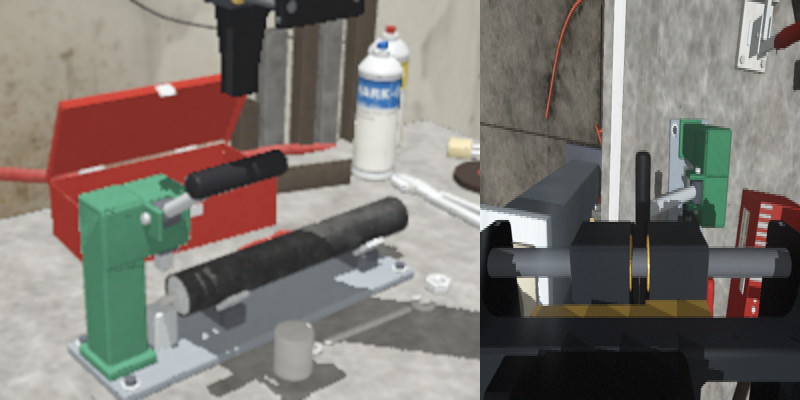

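The fingertips are centred above the handle. I'll descend, then push along its arc.

>>> move_arm(
  deltas=[
    {"hand": 0,"delta_pos": [-0.1,0,2],"angular": [0,0,0]},
    {"hand": 0,"delta_pos": [0,0,2],"angular": [0,0,0]},
    {"hand": 0,"delta_pos": [0,0,1],"angular": [0,0,0]},
    {"hand": 0,"delta_pos": [0,0,0.3],"angular": [0,0,0]},
    {"hand": 0,"delta_pos": [0,0,0.3],"angular": [0,0,0]},
  ],
)

```text
t: 3.63
tool_pos: [0.4395, 0.276, 0.2566]
orientation: [-3.141, 0.0, 1.656]
force: [-0.6, 0.0, 0.4]
width: 0.0001
grip_force: 0.0
```

>>> move_arm(
  deltas=[
    {"hand": 0,"delta_pos": [0,-0.5,0.8],"angular": [0,0,0]},
    {"hand": 0,"delta_pos": [0,-0.5,0.8],"angular": [0,0,0]},
    {"hand": 0,"delta_pos": [0,-0.4,0.8],"angular": [0,0,0]},
    {"hand": 0,"delta_pos": [0,-0.3,0.8],"angular": [0,0,0]},
    {"hand": 0,"delta_pos": [0,-0.3,0.8],"angular": [0,0,0]},
  ],
)

```text
t: 4.05
tool_pos: [0.4188, 0.2749, 0.2175]
orientation: [3.141, 0.0, 1.657]
force: [-6.7, -2.5, 9.2]
width: 0.0004
grip_force: 4.3
```

```bash
python3 to.py -159 190 163
```

```text
[0.4149 0.2767 0.163 ] delta tool cm [ 0.22 -0.38  5.45]
press mm [-155.25951181  187.84198108  217.53505619]
turn [ 0.02  0.02 -0.2 ] F [-6.69 -2.52  9.19] 4.05
```

>>> move_arm(
  deltas=[
    {"hand": 0,"delta_pos": [0,-0.2,0.9],"angular": [0,0,0]},
    {"hand": 0,"delta_pos": [0,-0.1,0.9],"angular": [0,0,0]},
    {"hand": 0,"delta_pos": [0,-0.1,0.9],"angular": [0,0,0]},
    {"hand": 0,"delta_pos": [0,0,0.9],"angular": [0,0,0]},
    {"hand": 0,"delta_pos": [0,0,0.8],"angular": [0,0,0]},
  ],
)

```text
t: 4.47
tool_pos: [0.4148, 0.2751, 0.1734]
orientation: [3.141, -0.001, 1.657]
force: [-5.7, -0.1, 9.5]
width: 0.0004
grip_force: 4.4
```

>>> move_arm(
  deltas=[
    {"hand": 0,"delta_pos": [0,0,0.4],"angular": [0,0,0]},
    {"hand": 0,"delta_pos": [0,0,0.2],"angular": [0,0,0]},
    {"hand": 0,"delta_pos": [0,0,0.2],"angular": [0,0,0]},
    {"hand": 0,"delta_pos": [0,0,0.1],"angular": [0,0,0]},
    {"hand": 0,"delta_pos": [0,0,0],"angular": [0,0,0]},
  ],
)

```text
t: 4.88
tool_pos: [0.4149, 0.2752, 0.1647]
orientation: [3.142, -0.001, 1.657]
force: [-5.7, -0.6, 8.1]
width: -0.0
grip_force: 4.1
```

```bash
python3 to.py -159 190 163
```

```text
[0.4149 0.2767 0.163 ] delta tool cm [0.15 0.01 0.17]
press mm [-159.09600791  188.47830983  164.6609148 ]
turn [ 0.   -0.04 -0.18] F [-5.66 -0.57  8.1 ] 4.8833
```

>>> move_arm(
  deltas=[
    {"hand": 0,"delta_pos": [0,0,0.1],"angular": [0,0,0]},
    {"hand": 0,"delta_pos": [0,0,0.1],"angular": [0,0,0]},
    {"hand": 0,"delta_pos": [0,0,0.1],"angular": [0,0,0]},
    {"hand": 0,"delta_pos": [0,0,0],"angular": [0,0,0]},
    {"hand": 0,"delta_pos": [0,0,0],"angular": [0,0,0]},
  ],
)

```text
t: 5.3
tool_pos: [0.4151, 0.2753, 0.1628]
orientation: [3.141, -0.0, 1.657]
force: [-9.3, -2.7, 18.2]
width: 0.0012
grip_force: 9.2
```

>>> move_arm(
  deltas=[
    {"hand": 0,"delta_pos": [0,0,0.1],"angular": [0,0,0]},
    {"hand": 0,"delta_pos": [0,0,0],"angular": [0,0,0]},
    {"hand": 0,"delta_pos": [0,0,0],"angular": [0,0,0]},
    {"hand": 0,"delta_pos": [0,0,0],"angular": [0,0,0]},
    {"hand": 0,"delta_pos": [0,0,0],"angular": [0,0,0]},
  ],
)

```text
t: 5.72
tool_pos: [0.4152, 0.2753, 0.1625]
orientation: [3.14, -0.0, 1.657]
force: [-12.4, -5.2, 25.8]
width: 0.0005
grip_force: 13.0
```

Run:
```python
from workcell import ctrl
import cv2
a=ctrl.camera("scene")["img"][140:300,220:440,::-1]
cv2.imwrite("pics/a2.png",cv2.resize(a,None,fx=3,fy=3))
```

```text
(no output)
```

View pics/a2.png

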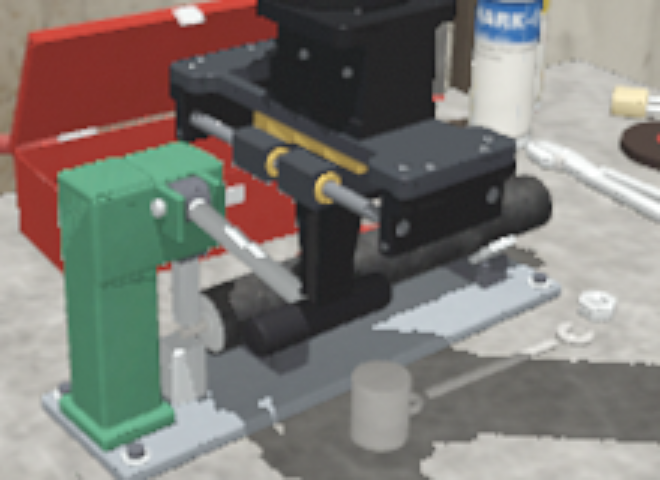

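The lever is slightly below level and the force rises against something stiff, so it's at its stop. I'll release it now, retracing the arc.

>>> move_arm(
  deltas=[
    {"hand": 0,"delta_pos": [0,0,-1],"angular": [0,0,0]},
    {"hand": 0,"delta_pos": [0,0,-1.2],"angular": [0,0,0]},
    {"hand": 0,"delta_pos": [0,0.1,-1.4],"angular": [0,0,0]},
    {"hand": 0,"delta_pos": [0,0.1,-1.4],"angular": [0,0,0]},
    {"hand": 0,"delta_pos": [0,0.4,-1.4],"angular": [0,0,0]},
  ],
)

```text
t: 6.18
tool_pos: [0.4224, 0.2754, 0.2259]
orientation: [3.138, -0.001, 1.656]
force: [1.8, 1.3, 2.5]
width: 0.0005
grip_force: 1.2
```

>>> move_arm(
  deltas=[
    {"hand": 0,"delta_pos": [0,0.6,-1.4],"angular": [0,0,0]},
    {"hand": 0,"delta_pos": [0,0.7,-1.4],"angular": [0,0,0]},
    {"hand": 0,"delta_pos": [0,0.4,-1.5],"angular": [0,0,0]},
    {"hand": 0,"delta_pos": [0,0,-2],"angular": [0,0,0]},
    {"hand": 0,"delta_pos": [0,0,-2.5],"angular": [0,0,0]},
  ],
)

```text
t: 6.6
tool_pos: [0.4383, 0.276, 0.3123]
orientation: [-3.141, 0.0, 1.656]
force: [0.6, 1.5, 0.4]
width: 0.0004
grip_force: 0.0
```

>>> move_arm(
  deltas=[
    {"hand": 8.7,"delta_pos": [0,0,-3],"angular": [0,0,0]},
    {"hand": 8.7,"delta_pos": [0,0,-2],"angular": [0,0,0]},
    {"hand": 8.7,"delta_pos": [-1,0.5,0],"angular": [0,0,0]},
    {"hand": 8.7,"delta_pos": [-2,1,0],"angular": [0,0,0]},
    {"hand": 8.7,"delta_pos": [-3,2,0],"angular": [0,0,0]},
  ],
)

```text
t: 7.02
tool_pos: [0.4771, 0.2216, 0.3629]
orientation: [3.139, -0.001, 1.662]
force: [0.7, 0.6, -0.2]
width: 0.0257
grip_force: 0.0
```

```bash
python3 to.py 0 -4 200
```

```text
[0.5906 0.0976 0.2   ] delta tool cm [-13.39  10.13  16.3 ]
press mm [-101.99567253  129.57497111  362.88507136]
turn [ 0.14 -0.06  0.11] F [ 0.7   0.59 -0.19] 7.0167
```

>>> move_arm(
  deltas=[
    {"hand": 8.7,"delta_pos": [-2.8,2.1,0],"angular": [0,0,0]},
    {"hand": 8.7,"delta_pos": [-2.8,2.1,0],"angular": [0,0,0]},
    {"hand": 8.7,"delta_pos": [-2.8,2.1,0],"angular": [0,0,0]},
    {"hand": 8.7,"delta_pos": [-2.8,2.1,0],"angular": [0,0,0]},
    {"hand": 8.7,"delta_pos": [-2.2,1.7,1],"angular": [0,0,0]},
  ],
)

```text
t: 7.43
tool_pos: [0.5926, 0.0915, 0.353]
orientation: [3.139, 0.001, 1.654]
force: [0.0, 0.8, 0.1]
width: 0.0591
grip_force: 0.0
```

>>> move_arm(
  deltas=[
    {"hand": 8.7,"delta_pos": [0,0,3],"angular": [0,0,0]},
    {"hand": 8.7,"delta_pos": [0,0,4],"angular": [0,0,0]},
    {"hand": 8.7,"delta_pos": [0,0,4],"angular": [0,0,0]},
    {"hand": 8.7,"delta_pos": [0,0,4],"angular": [0,0,0]},
    {"hand": 8.7,"delta_pos": [0,0,2],"angular": [0,0,0]},
  ],
)

```text
t: 7.85
tool_pos: [0.5886, 0.0933, 0.1768]
orientation: [-3.137, 0.0, 1.656]
force: [0.3, -0.4, -1.1]
width: 0.0853
grip_force: 0.0
```

```bash
python3 to.py 0 -4 39
python3 - <<'E'
from h import *
import cv2
c=ctrl.camera("wrist");a=c["img"][:,:,::-1].copy();p=[.5902,.1016,.0892]
b=ctrl.camera("scene")["img"][140:300,220:440,::-1]
for P in([0,-164,58],[0,156,58],[22.5,-164,58],[-22.5,-164,58],[0,-4,80]):
    q=proj(c,W(p,P))[0];print(P,q.round())
cv2.imwrite("pics/a3.png",np.vstack([cv2.resize(a,(480,300)),cv2.resize(b,(412,300))[:, :].copy() if 0 else cv2.copyMakeBorder(cv2.resize(b,(412,300)),0,0,0,68,0)]))
E
```

```text
[0.5906 0.0976 0.039 ] delta tool cm [ 0.42  0.3  13.78]
press mm [ -2.36772437  -8.12889822 176.81419896]
turn [-0.26  0.02 -0.24] F [ 0.25 -0.36 -1.08] 7.85
[0, -164, 58] [321. 335.]
[0, 156, 58] [320. -12.]
[22.5, -164, 58] [342. 335.]
[-22.5, -164, 58] [299. 335.]
[0, -4, 80] [321. 192.]
```

View pics/a3.png

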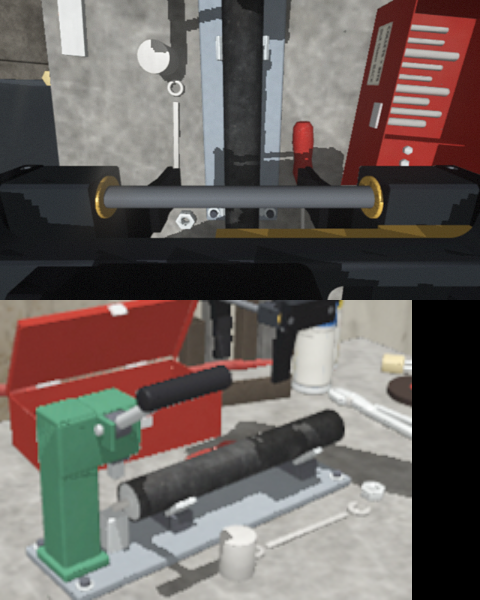

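The lever has sprung back up, and the gripper straddles the roller (wrist view: roller centre column about 323, gripper about 320). I'll descend.

>>> move_arm(
  deltas=[
    {"hand": 8.7,"delta_pos": [0.4,0.3,2],"angular": [-0.2,0,-0.2]},
    {"hand": 8.7,"delta_pos": [0,0,3],"angular": [0,0,0]},
    {"hand": 8.7,"delta_pos": [0,0,3],"angular": [0,0,0]},
    {"hand": 8.7,"delta_pos": [0,0,2],"angular": [0,0,0]},
    {"hand": 8.7,"delta_pos": [0,0,0.5],"angular": [0,0,0]},
  ],
)

```text
t: 8.37
tool_pos: [0.5929, 0.0982, 0.0752]
orientation: [3.14, 0.0, 1.659]
force: [-0.6, 0.6, -0.6]
width: 0.0869
grip_force: 0.0
```

>>> move_arm(
  deltas=[
    {"hand": 8.7,"delta_pos": [0,0,1.5],"angular": [0,0,0]},
    {"hand": 8.7,"delta_pos": [0,0,1.5],"angular": [0,0,0]},
    {"hand": 8.7,"delta_pos": [0,0,0.4],"angular": [0,0,0]},
    {"hand": 8.7,"delta_pos": [0,0,0],"angular": [0,0,0]},
    {"hand": 8.7,"delta_pos": [0,0,0],"angular": [0,0,0]},
  ],
)

```text
t: 8.78
tool_pos: [0.5946, 0.0989, 0.0444]
orientation: [3.136, -0.0, 1.659]
force: [0.8, -0.2, 0.4]
width: 0.0872
grip_force: 0.0
```

```bash
python3 to.py 0 -4 39
```

```text
[0.5906 0.0976 0.039 ] delta tool cm [-0.1  -0.42  0.54]
press mm [ 4.1710031  -3.04457394 44.3980037 ]
turn [ 0.32 -0.   -0.03] F [ 0.82 -0.22  0.38] 8.7833
```

>>> move_arm(
  deltas=[
    {"hand": 8.7,"delta_pos": [0,-0.3,0.4],"angular": [0.2,0,0]},
    {"hand": 8.7,"delta_pos": [0,0,0],"angular": [0,0,0]},
    {"hand": 6,"delta_pos": [0,0,0],"angular": [0,0,0]},
    {"hand": 5.2,"delta_pos": [0,0,0],"angular": [0,0,0]},
    {"hand": 5,"delta_pos": [0,0,0],"angular": [0,0,0]},
  ],
  squeeze=8,
)

```text
t: 9.2
tool_pos: [0.5907, 0.0985, 0.0388]
orientation: [3.141, 0.0, 1.66]
force: [0.4, -0.5, -0.0]
width: 0.0745
grip_force: 0.0
```

>>> move_arm(
  deltas=[
    {"hand": 4.8,"delta_pos": [0,0,0],"angular": [0,0,0]},
    {"hand": 4.6,"delta_pos": [0,0,0],"angular": [0,0,0]},
    {"hand": 4.4,"delta_pos": [0,0,0],"angular": [0,0,0]},
    {"hand": 4,"delta_pos": [0,0,0],"angular": [0,0,0]},
    {"hand": 3,"delta_pos": [0,0,0],"angular": [0,0,0]},
  ],
  squeeze=8,
)

```text
t: 9.62
tool_pos: [0.5915, 0.0985, 0.0388]
orientation: [3.139, -0.0, 1.659]
force: [4.3, 0.1, -3.0]
width: 0.0448
grip_force: 8.0
```

```bash
python3 to.py 0 -4 39
```

```text
[0.5906 0.0976 0.039 ] delta tool cm [-0.08 -0.1  -0.02]
press mm [ 1.02409641 -3.16528086 38.80142778]
turn [ 0.12 -0.01 -0.03] F [ 4.28  0.13 -2.97] 9.6167
```

>>> move_arm(
  deltas=[
    {"hand": 3,"delta_pos": [0,0.1,0],"angular": [0,0,0]},
    {"hand": 3,"delta_pos": [0,0,0],"angular": [0,0,0]},
    {"hand": 3,"delta_pos": [0,0,0],"angular": [0,0,0]},
    {"hand": 3,"delta_pos": [0,0,0],"angular": [0,0,0]},
    {"hand": 3,"delta_pos": [0,0,0],"angular": [0,0,0]},
  ],
  squeeze=45,
)

```text
t: 10.03
tool_pos: [0.5916, 0.0986, 0.0387]
orientation: [3.141, 0.0, 1.66]
force: [0.5, -0.3, 3.6]
width: 0.044
grip_force: 45.0
```

>>> move_arm(
  deltas=[
    {"hand": 3,"delta_pos": [0,0,-0.1],"angular": [0,0,0]},
    {"hand": 3,"delta_pos": [0,0,-0.2],"angular": [0,0,0]},
    {"hand": 3,"delta_pos": [0,0,-0.2],"angular": [0,0,0]},
    {"hand": 3,"delta_pos": [0,0,-0.2],"angular": [0,0,0]},
    {"hand": 3,"delta_pos": [0,0,-0.2],"angular": [0,0,0]},
  ],
)

```text
t: 10.45
tool_pos: [0.5909, 0.0985, 0.0472]
orientation: [-3.14, 0.0, 1.66]
force: [0.5, -0.1, -7.8]
width: 0.0439
grip_force: 45.0
```

```bash
python3 to.py 0 -49 48;  python3 - <<'E'
from h import *
import cv2
s=ctrl.state();print(s["wrist_torque"],s["force"],s["width"])
b=ctrl.camera("scene")["img"][140:300,220:440,::-1]
cv2.imwrite("pics/a4.png",cv2.resize(b,None,fx=3,fy=3))
E
```

```text
[0.5946 0.0528 0.048 ] delta tool cm [-4.58 -0.04 -0.08]
press mm [ 0.44255912 -3.16989148 47.16896999]
turn [-0.07  0.01 -0.02] F [ 0.53 -0.08 -7.83] 10.45
[-0.00191108 -0.17186103  0.01553171] [ 0.53372277 -0.08428743 -7.83329101] 0.0438556364083563
```

View pics/a4.png

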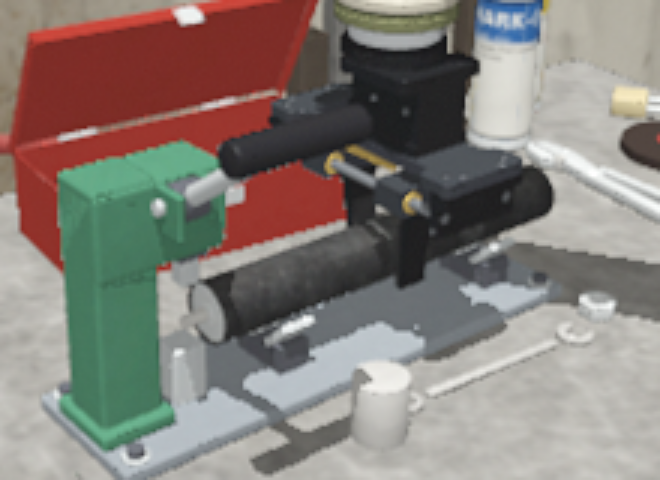

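The roller is held level about 8 mm up, carrying its full weight. I'll draw it out endwise, then lift.

>>> move_arm(
  deltas=[
    {"hand": 3,"delta_pos": [-0.4,0,0],"angular": [0,0,0]},
    {"hand": 3,"delta_pos": [-0.7,0,0],"angular": [0,0,0]},
    {"hand": 3,"delta_pos": [-0.7,0,0],"angular": [0,0,0]},
    {"hand": 3,"delta_pos": [-0.7,0,0],"angular": [0,0,0]},
    {"hand": 3,"delta_pos": [-0.7,0,0],"angular": [0,0,0]},
  ],
)

```text
t: 10.92
tool_pos: [0.5944, 0.0653, 0.0474]
orientation: [-3.141, 0.0, 1.659]
force: [-0.7, 0.1, -8.4]
width: 0.044
grip_force: 45.0
```

>>> move_arm(
  deltas=[
    {"hand": 3,"delta_pos": [-0.7,0,0],"angular": [0,0,0]},
    {"hand": 3,"delta_pos": [-0.5,0,0],"angular": [0,0,0]},
    {"hand": 3,"delta_pos": [-0.3,0,0],"angular": [0,0,0]},
    {"hand": 3,"delta_pos": [0,0,0],"angular": [0,0,0]},
    {"hand": 3,"delta_pos": [0,0,0],"angular": [0,0,0]},
  ],
)

```text
t: 11.33
tool_pos: [0.5957, 0.0518, 0.0476]
orientation: [3.142, -0.0, 1.66]
force: [-0.7, -0.6, -7.1]
width: 0.0443
grip_force: 45.0
```

```bash
python3 to.py 0 -50 48
```

```text
[0.5947 0.0518 0.048 ] delta tool cm [ 0.   -0.1  -0.04]
press mm [  1.0322937  -50.04400771  47.55925158]
turn [ 0.   -0.01 -0.03] F [-0.73 -0.55 -7.13] 11.3333
```

>>> move_arm(
  deltas=[
    {"hand": 3,"delta_pos": [0,0,-0.4],"angular": [0,0,0]},
    {"hand": 3,"delta_pos": [0,0,-0.8],"angular": [0,0,0]},
    {"hand": 3,"delta_pos": [0,0,-1.2],"angular": [0,0,0]},
    {"hand": 3,"delta_pos": [0,0,-1.4],"angular": [0,0,0]},
    {"hand": 3,"delta_pos": [0,0,-1.4],"angular": [0,0,0]},
  ],
)

```text
t: 11.75
tool_pos: [0.596, 0.0521, 0.1016]
orientation: [3.141, 0.0, 1.66]
force: [1.1, 0.5, -7.6]
width: 0.0441
grip_force: 45.0
```

>>> move_arm(
  deltas=[
    {"hand": 3,"delta_pos": [0,0,-1.4],"angular": [0,0,0]},
    {"hand": 3,"delta_pos": [0,0,-1.4],"angular": [0,0,0]},
    {"hand": 3,"delta_pos": [0,0,-1.4],"angular": [0,0,0]},
    {"hand": 3,"delta_pos": [0,0,-1.4],"angular": [0,0,0]},
    {"hand": 3,"delta_pos": [0,0,-1.4],"angular": [0,0,0]},
  ],
)

```text
t: 12.17
tool_pos: [0.5957, 0.0518, 0.1714]
orientation: [3.141, 0.0, 1.66]
force: [-0.6, -0.5, -7.7]
width: 0.0443
grip_force: 45.0
```

>>> move_arm(
  deltas=[
    {"hand": 3,"delta_pos": [0,0,-1.4],"angular": [0,0,0]},
    {"hand": 3,"delta_pos": [0,0,-1.4],"angular": [0,0,0]},
    {"hand": 3,"delta_pos": [0,0,-1.4],"angular": [0,0,0]},
    {"hand": 3,"delta_pos": [0,0,-1.4],"angular": [0,0,0]},
    {"hand": 3,"delta_pos": [0,0,-1.4],"angular": [0,0,0]},
  ],
)

```text
t: 12.58
tool_pos: [0.5955, 0.0519, 0.2414]
orientation: [3.141, 0.0, 1.66]
force: [1.2, 0.0, -7.9]
width: 0.0439
grip_force: 45.0
```

>>> move_arm(
  deltas=[
    {"hand": 3,"delta_pos": [0,0,-1],"angular": [0,0,0]},
    {"hand": 3,"delta_pos": [0,0,-0.6],"angular": [0,0,0]},
    {"hand": 3,"delta_pos": [0,0,-0.3],"angular": [0,0,0]},
    {"hand": 3,"delta_pos": [0,0,0],"angular": [0,0,0]},
    {"hand": 3,"delta_pos": [0,0,0],"angular": [0,0,0]},
  ],
)

```text
t: 13.0
tool_pos: [0.5954, 0.0517, 0.258]
orientation: [-3.141, 0.0, 1.66]
force: [0.2, 0.3, -7.3]
width: 0.0443
grip_force: 45.0
```

```bash
python3 to.py 0 -50 230
python3 - <<'E'
from h import *
import cv2
b=ctrl.camera("scene")["img"][80:300,200:460,::-1]
cv2.imwrite("pics/a5.png",cv2.resize(b,None,fx=2.7,fy=2.7))
E
```

```text
[0.5947 0.0518 0.23  ] delta tool cm [ 0.02 -0.07  2.8 ]
press mm [  0.74480715 -50.16593318 257.9898648 ]
turn [-0.05  0.01 -0.02] F [ 0.18  0.31 -7.32] 13.0
```

View pics/a5.png

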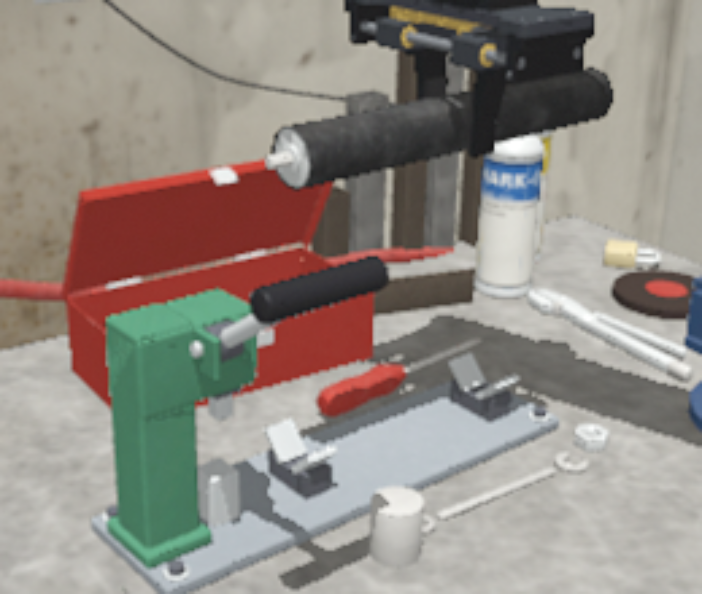

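The roller is up about 22 cm, clear of the press, with the small things in place. I'll hold it a few seconds and check it is level.

>>> move_arm(
  deltas=[
    {"hand": 3},
    {"hand": 3},
    {"hand": 3},
    {"hand": 3},
    {"hand": 3},
  ],
)

```text
validation failed for argument at $.de...
```

Run:
```python
from h import *
c=ctrl.camera("scene");p=[.5902,.1016,.0892]
print(proj(c,W(p,[[0,109,277],[0,-211,277],[0,109,272],[0,-211,282]])), "seen near 309.5,138 far ~422,114.5")
```

```text
[[307.74291253 138.55752093]
 [419.09383724 114.91201247]
 [307.73395694 141.1361366 ]
 [419.32090792 112.7498705 ]] seen near 309.5,138 far ~422,114.5
```

>>> move_arm(
  deltas=[
    {"hand": 3,"delta_pos": [0,0,0],"angular": [0,0,0]},
    {"hand": 3,"delta_pos": [0,0,0],"angular": [0,0,0]},
    {"hand": 3,"delta_pos": [0,0,0],"angular": [0,0,0]},
    {"hand": 3,"delta_pos": [0,0,0],"angular": [0,0,0]},
    {"hand": 3,"delta_pos": [0,0,0],"angular": [0,0,0]},
  ],
)

```text
t: 13.52
tool_pos: [0.5957, 0.0518, 0.2584]
orientation: [-3.142, 0.0, 1.66]
force: [-0.4, 0.8, -7.7]
width: 0.0442
grip_force: 45.0
```

>>> move_arm(
  deltas=[
    {"hand": 3,"delta_pos": [0,0,0],"angular": [0,0,0]},
    {"hand": 3,"delta_pos": [0,0,0],"angular": [0,0,0]},
    {"hand": 3,"delta_pos": [0,0,0],"angular": [0,0,0]},
    {"hand": 3,"delta_pos": [0,0,0],"angular": [0,0,0]},
    {"hand": 3,"delta_pos": [0,0,0],"angular": [0,0,0]},
  ],
)

```text
t: 13.93
tool_pos: [0.5957, 0.0518, 0.2585]
orientation: [3.142, 0.0, 1.66]
force: [0.1, -0.0, -6.5]
width: 0.0441
grip_force: 45.0
```

>>> move_arm(
  deltas=[
    {"hand": 3,"delta_pos": [0,0,0],"angular": [0,0,0]},
    {"hand": 3,"delta_pos": [0,0,0],"angular": [0,0,0]},
    {"hand": 3,"delta_pos": [0,0,0],"angular": [0,0,0]},
    {"hand": 3,"delta_pos": [0,0,0],"angular": [0,0,0]},
    {"hand": 3,"delta_pos": [0,0,0],"angular": [0,0,0]},
  ],
)

```text
t: 14.35
tool_pos: [0.5957, 0.0518, 0.2585]
orientation: [3.142, 0.0, 1.66]
force: [0.1, 0.6, -8.1]
width: 0.0441
grip_force: 45.0
```

>>> move_arm(
  deltas=[
    {"hand": 3,"delta_pos": [0,0,0],"angular": [0,0,0]},
    {"hand": 3,"delta_pos": [0,0,0],"angular": [0,0,0]},
    {"hand": 3,"delta_pos": [0,0,0],"angular": [0,0,0]},
    {"hand": 3,"delta_pos": [0,0,0],"angular": [0,0,0]},
    {"hand": 3,"delta_pos": [0,0,0],"angular": [0,0,0]},
  ],
)

```text
t: 14.77
tool_pos: [0.5957, 0.0518, 0.2585]
orientation: [3.142, 0.0, 1.66]
force: [-0.8, -0.9, -8.0]
width: 0.044
grip_force: 45.0
```

>>> move_arm(
  deltas=[
    {"hand": 3,"delta_pos": [0,0,0],"angular": [0,0,0]},
    {"hand": 3,"delta_pos": [0,0,0],"angular": [0,0,0]},
    {"hand": 3,"delta_pos": [0,0,0],"angular": [0,0,0]},
    {"hand": 3,"delta_pos": [0,0,0],"angular": [0,0,0]},
    {"hand": 3,"delta_pos": [0,0,0],"angular": [0,0,0]},
  ],
)

```text
t: 15.18
tool_pos: [0.5957, 0.0518, 0.2585]
orientation: [3.142, 0.0, 1.66]
force: [-0.3, -0.1, -8.9]
width: 0.0442
grip_force: 45.0
```

>>> move_arm(
  deltas=[
    {"hand": 3,"delta_pos": [0,0,0],"angular": [0,0,0]},
    {"hand": 3,"delta_pos": [0,0,0],"angular": [0,0,0]},
    {"hand": 3,"delta_pos": [0,0,0],"angular": [0,0,0]},
    {"hand": 3,"delta_pos": [0,0,0],"angular": [0,0,0]},
    {"hand": 3,"delta_pos": [0,0,0],"angular": [0,0,0]},
  ],
)

```text
t: 15.6
tool_pos: [0.5957, 0.0518, 0.2585]
orientation: [3.142, 0.0, 1.66]
force: [0.7, 0.5, -7.0]
width: 0.044
grip_force: 45.0
```

>>> move_arm(
  deltas=[
    {"hand": 3,"delta_pos": [0,0,0],"angular": [0,0,0]},
    {"hand": 3,"delta_pos": [0,0,0],"angular": [0,0,0]},
    {"hand": 3,"delta_pos": [0,0,0],"angular": [0,0,0]},
    {"hand": 3,"delta_pos": [0,0,0],"angular": [0,0,0]},
    {"hand": 3,"delta_pos": [0,0,0],"angular": [0,0,0]},
  ],
)

```text
t: 16.02
tool_pos: [0.5957, 0.0518, 0.2585]
orientation: [3.142, 0.0, 1.66]
force: [-0.1, 0.4, -7.0]
width: 0.0438
grip_force: 45.0
```

>>> move_arm(
  deltas=[
    {"hand": 3,"delta_pos": [0,0,0],"angular": [0,0,0]},
    {"hand": 3,"delta_pos": [0,0,0],"angular": [0,0,0]},
    {"hand": 3,"delta_pos": [0,0,0],"angular": [0,0,0]},
    {"hand": 3,"delta_pos": [0,0,0],"angular": [0,0,0]},
    {"hand": 3,"delta_pos": [0,0,0],"angular": [0,0,0]},
  ],
)

```text
t: 16.43
tool_pos: [0.5957, 0.0518, 0.2585]
orientation: [-3.142, 0.0, 1.66]
force: [-0.4, -0.1, -7.1]
width: 0.0442
grip_force: 45.0
```

The roller is level within measurement and has been held steady for over 3 s, so I'm handing in.

```bash
python3 -c "
from workcell import ctrl
print(ctrl.job_done())"
```

```text
the job is handed in; nothing more can be done
None
```

I pushed the press lever to its stop and let it spring back, then drew the roller out endwise and lifted it about 22 cm; it was level, steady and still held when I handed the job in at about 16 s (no verdict was returned).

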